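# Snap the hardware box lid shut round its rim

## Task

Press the orange snap-fit rim of the blue hardware box's lid down with the fingertips, one section at a time, until all four sections have clicked shut, flush with the grey panel. Start at any section and work round the rim, each next section beside one already shut, never jumping across to the opposite side. Press firmly but without hammering; leave the black handle alone, do not lift, tip or push the box away, and leave the things around it where they are.

Things in the scene. Friction and masses are not known exactly. Their poses are not given: they have to be found in the camera images.
- parts_box: loose blue box (about 1 kg), 190 mm (x) by 150 mm (y), with a clip-on lid: a rigid grey panel, top 74 mm above the bench, and round it an orange snap-fit rim in four straight sections, one per side. Origin: centre of its underside; x to the back section, y to the left one, z up. A yellow band on the wall shows under a section that is open and is hidden once it is shut
- lid_handle: black carry handle, a low bar 64 mm long (along the box's x) in the middle of the lid panel, rising 27 mm above the panel; not to be touched. Origin on the panel at the lid's centre
- rim_front_top (a point): centre of the flat top of the orange rim section on the front (box -x) side, 29 mm wide by 156 mm long along the box's y; it lies at (-83, 0) mm in the box's x, y. Its top is 81 mm above the bench while open, 74 mm (flush with the grey panel) when shut. It moves with the section
- rim_front (a joint): how far that rim section is pressed down, in m: 0 open (standing 7 mm proud), 0.007 shut. It resists with about 9 N, snaps shut by itself once pushed past half way and then stays; let go earlier and it springs back up
- rim_left_top (a point): centre of the flat top of the orange rim section on the left (box +y) side, 29 mm wide by 134 mm long along the box's x; it lies at (0, 63) mm in the box's x, y. Its top is 81 mm above the bench while open, 74 mm (flush with the grey panel) when shut. It moves with the section
- rim_left (a joint): how far that rim section is pressed down, in m: 0 open (standing 7 mm proud), 0.007 shut. It resists with about 9 N, snaps shut by itself once pushed past half way and then stays; let go earlier and it springs back up
- rim_back_top (a point): centre of the flat top of the orange rim section on the back (box +x) side, 29 mm wide by 156 mm long along the box's y; it lies at (83, 0) mm in the box's x, y. Its top is 81 mm above the bench while open, 74 mm (flush with the grey panel) when shut. It moves with the section
- rim_back (a joint): how far that rim section is pressed down, in m: 0 open (standing 7 mm proud), 0.007 shut. It resists with about 9 N, snaps shut by itself once pushed past half way and then stays; let go earlier and it springs back up
- rim_right_top (a point): centre of the flat top of the orange rim section on the right (box -y) side, 29 mm wide by 134 mm long along the box's x; it lies at (0, -63) mm in the box's x, y. Its top is 81 mm above the bench while open, 74 mm (flush with the grey panel) when shut. It moves with the section
- rim_right (a joint): how far that rim section is pressed down, in m: 0 open (standing 7 mm proud), 0.007 shut. It resists with about 9 N, snaps shut by itself once pushed past half way and then stays; let go earlier and it springs back up
- screw_jar: loose round jar with red cap, 56 mm across, 85 mm high; origin under its centre; a bystander
- screwdriver: loose screwdriver lying flat, green handle, 190 mm long; origin near its middle; a bystander
- grinding_wheel: loose spare grinding wheel lying flat, grey ring 100 mm across, 20 mm thick; origin under its centre; a bystander
- wrench: loose steel wrench lying flat, 160 mm long; origin near its middle; a bystander
- steel_offcut: loose dark steel block 40 x 60 x 25 mm; origin under its centre; a bystander
- grease_tin: loose small white tin with yellow band, 52 mm across, 55 mm high; origin under its centre; a bystander

How it is judged:
On the way, in this order (a step that is already met when the one before it is completed fails the run):
1. a first rim section has clicked shut (value of joint any of rim_front, rim_left, rim_back, rim_right above 0.0055 m), for 0.2 s.
2. a second section, beside the first, has clicked shut ((value of joint each of rim_front, rim_left above 0.0055 m or value of joint each of rim_left, rim_back above 0.0055 m or value of joint each of rim_back, rim_right above 0.0055 m or value of joint each of rim_right, rim_front above 0.0055 m)), for 0.2 s.
3. a third section has clicked shut ((value of joint each of rim_front, rim_left, rim_back above 0.0055 m or value of joint each of rim_left, rim_back, rim_right above 0.0055 m or value of joint each of rim_back, rim_right, rim_front above 0.0055 m or value of joint each of rim_right, rim_front, rim_left above 0.0055 m)), for 0.2 s.
4. all four sections have clicked shut (value of joint each of rim_front, rim_left, rim_back, rim_right above 0.0055 m), for 0.2 s.
At the end, for the whole second after the job is handed in: all four rim sections are down by more than 5.5 mm of their 7 mm; the box stands level on the bench, at rest, within 30 mm of where it began; each bystander is within 30 mm of where it began (all of step 4 and distance of each of parts_box, screw_jar, screwdriver, grinding_wheel, wrench, steel_offcut, grease_tin from where it was at the start of the episode below 0.03 m and angle between parts_box's own z axis and vertical below 0.05 rad and height (world z) of parts_box below 0.006 m and linear speed of parts_box below 0.02 m/s); the robot touches nothing.
It fails at once if opposite sections shut while both between them are still open (jumped across) ((value of joint each of rim_front, rim_back above 0.0055 m and value of joint each of rim_left, rim_right below 0.0035 m) or (value of joint each of rim_left, rim_right above 0.0055 m and value of joint each of rim_front, rim_back below 0.0035 m)).
It fails at once if the box is lifted, tipped or pushed more than 40 mm away (distance of parts_box from where it was at the start of the episode above 0.04 m or height (world z) of parts_box above 0.012 m or angle between parts_box's own z axis and vertical above 0.15 rad).
It fails at once if the carry handle is touched with more than 2 N (contact force between any of the arm, the fingers and lid_handle above 2 N).
It fails at once if the box is hammered or leaned on with more than 60 N (contact force between any of the arm, the fingers and parts_box above 60 N).
It fails at once if a bystander is moved or lifted by more than 40 mm (distance of any of screw_jar, screwdriver, grinding_wheel, wrench, steel_offcut, grease_tin from where it was at the start of the episode above 0.04 m).
It also fails if it takes over 48 s, if anything falls off the work surface, if the arm or the gripper's body presses on something with over 40 N, if the wrist force passes 120 N, or if a joint passes its speed limit or range.

## Robot

A 6-joint arm with a two-finger parallel gripper is mounted at the origin on the work surface. World frame = base frame: x ahead of the robot, y to its left, z up, the work surface at z = 0. Lengths are in m, angles in rad, forces in N, time in s.
With the tool pointing down it reaches from about 0.35 to 0.725 m from the base axis. Payload 6 kg.
Tool frame: the origin (TCP) lies on the centre line of the jaws, within the pads' length; the fingertips stand env.tcp_to_tips ahead of it and the grasp point (between the pads) is the TCP (env.tcp_to_tips is the distance from the TCP to the fingertips, in m); z points along the fingers, y is the line along which they close (so a half turn about z gives the same grasp; the last joint's range is limited). The gripper opens to 85 mm and grips with 20 to 120 N. Pads are 22 mm wide; open, the fingers measure 114 mm over their backs; the gripper's body (76 mm by 85 mm) begins 54 mm behind the grasp point. The pads swing forward as they close: fully open they stand 13 mm farther back than shut.
Start: joints at [1.568, 0.04, 0.085, 0, -1.615, -0.334], TCP at [0.198, 0.566, 0.25] pointing down, gripper open.
Joint ranges: [-2.56, 2.56], [-1.29, 2.01], [-1.08, 1.49], [-3.29, 1.98], [-2.81, -0.18], [-2.99, 2.99]. Speed limits (rad/s): [2.57, 2.57, 3.01, 3.14, 3.14, 3.14].

## Interface

Orientations are given as [roll, pitch, yaw] about the fixed x, y, z axes, in that order (R = Rz(yaw) Ry(pitch) Rx(roll)).
In Python, from station import env, read_camera, ticket, spotter gives the robot as it stands. The module is installed in compiled form; this text tells all that it offers.
- The arm moves only by the tool send_rows, never from a script. Its argument "targets" is a list of rows, each a list of 2 entries, a list of its own where there are three numbers: the shift along the tool's x, y, z in mm, then the turn, a rotation vector about the tool's x, y, z in rad. In form: [[[x, y, z], [rx, ry, rz]], ...]. A call has 1 to 10 rows; each row shifts and turns the commanded pose from where the row before left it, along the tool's axes as they then stand; what a row does not reach is not made up. A row lasts 1/10 s, in which the tool goes at most 50 mm and 8.59 degrees, less where a joint would pass 70% of its speed; a pose out of reach is approached as far as the arm can. A call is refused whole if a number of a shift passes 50 or a number of a turn 0.15, either way. A call with a gripper value outside its range is refused whole. "fingers" is the finger opening in mm, from 0 to 85.4, set as the call begins (left out, the last holds). The fingers move at their own pace and stop on an object; "squeeze" is the grip in N (left out, the last holds). Time passes only in rows, so rows that do not move let the fingers close. It gives the time, the measured TCP pose, the force, the opening and the grip force at its end, in the units of the state.
- env.get_state(): the state, without advancing time (a new reading comes with each control period).
- read_camera(name): name is "scene" or "top" or "wrist"; returns a dict with "pixels" (480x640x3 uint8, blue, green, red), "depth" (480x640 float32, m along the optical axis (not along the pixel's ray), 0 where there is no reading), "fx", "fy", "cx", "cy" (pixels), "world_from_camera" (4x4, takes a point from camera to world coordinates). Camera axes: x right, y up, looking along -z (the intrinsics and any distortion apply to the point x, -y, -z); pixel columns grow to the right and rows downward; lengths in m; the calibration is good to about 2 mm. A picture is of the moment at which its call begins.
- ticket.hand_in(): hands the job in; it is judged then, once.
Trained networks look in a picture, given as the dict that the camera call returned (one of the last four; its "shot" number tells which), for a name from the list of things; names that differ only in an ending like _2 or _b are one class to them, and where a whole thing is asked for, a point or a joint stands for the part that bears it (a point fixed in the world has none). Each returns a list of dicts, best first, with "conf" (0 to 1); they miss things now and then, are a little off and sometimes report something else, mostly with a low value. They report only what shows in the picture. A call takes as long as a camera call.
- spotter.search_frame(label, picture): "box" ([left, top, right, bottom] in pixels, round what is visible of it).
- spotter.tip_of(label, picture): "xy" ([column, row] in pixels: a listed point, or the origin of a listed thing).
The state is a dict: "time_s": time; "q": joint angles; "joint_velocities": joint speeds; "tau": joint torques, N m; "tcp_pos": TCP position; "tool_rot": TCP orientation; "ft_force": force on the tool from outside, world axes, zero at the start; "moment": the same for the moment, N m; "grip_width": finger opening in m; "finger_force": force on a finger pad.
Only numpy, scipy, OpenCV 4.12 (cv2) and the standard library are available. Lean on these libraries where they do the work, as an engineer would, in place of code of your own. Each camera call takes 0.05 s, during which the arm holds its last target. There are 200 camera calls.

## Working session

There is one attempt and no reset: what is moved stays moved. The work goes in short steps, Python scripts to look and compute and a tool call to move; the robot and the scene stay as the last step left them, time stands still between calls to the robot, and variables do not carry over. Pictures are saved under pics/ and viewed, at most 10 in all, crops included, and the job is handed in when it is done.

Besides the shell and the picture viewer there is one more tool, called after "Emit:" in YAML: its name, and indented under it one key for each argument. send_rows: Moves the arm, as the interface text tells. Its arguments: {"type":"object","properties":{"targets":{"type":"array"},"fingers":{"type":"number"},"squeeze":{"type":"number"}},"required":["targets"]}

```bash
mkdir -p pics; cat > h.py <<'E'
import numpy as np, cv2
from station import env, read_camera, ticket, spotter
def w(p,u,v,d=None):
    if d is None:
        a=p["depth"][int(v)-2:int(v)+3,int(u)-2:int(u)+3]; a=a[a>0]; d=np.median(a) if a.size else np.nan
    T=np.array(p["world_from_camera"])
    return (T@[(u-p["cx"])/p["fx"]*d,-(v-p["cy"])/p["fy"]*d,-d,1])[:3]
E
python3 - <<'E'
from h import *
s=env.get_state(); print(env.tcp_to_tips, s["tcp_pos"],s["tool_rot"],s["time_s"],s["ft_force"],s["grip_width"])
p=read_camera("top"); cv2.imwrite("pics/top.png",p["pixels"]); print([k for k in p],p["fx"])
for n in ["rim_front_top","rim_left_top","rim_back_top","rim_right_top","lid_handle"]:
    for r in spotter.tip_of(n,p)[:2]: print(n,r["conf"],r["xy"],w(p,*r["xy"]).round(3))
for n in ["screw_jar","grease_tin","steel_offcut"]:
    for r in spotter.search_frame(n,p)[:1]: print(n,r)
# orange points by colour
hsv=cv2.cvtColor(p["pixels"],cv2.COLOR_BGR2HSV)
m=cv2.inRange(hsv,(5,120,80),(20,255,255)); n,l,st,c=cv2.connectedComponentsWithStats(m)
for i in range(1,n):
    if st[i,4]>100: print(st[i],c[i].round(1),w(p,*c[i]).round(3), cv2.minAreaRect(np.argwhere(l==i)[:,::-1].astype(np.float32)))
E
```

```text
0.019 [0.19810782 0.56603695 0.24925246] [ 3.13978755e+00 -1.13722818e-04 -3.36797308e-01] 0.0 [-0.03459526 -0.57398387 -0.15025661] 0.08534762111125922
['pixels', 'depth', 'fx', 'fy', 'cx', 'cy', 'world_from_camera', 'shot'] 517.767373159138
rim_front_top 0.59 [257.8, 306.0] [0.481 0.116 0.081]
rim_left_top 0.66 [221.1, 260.0] [0.559 0.178 0.082]
rim_back_top 0.72 [258.7, 208.4] [0.648 0.116 0.081]
rim_right_top 0.73 [291.6, 254.3] [0.568 0.059 0.081]
lid_handle 0.56 [262.0, 253.6] [0.57  0.11  0.075]
grease_tin {'box': [267.2, 326.2, 300.4, 359.2], 'conf': 0.56}
steel_offcut {'box': [211.7, 334.7, 247.5, 358.6], 'conf': 0.83}
[568  51  72  97 265] [597.8  91.4] [ 0.892 -0.536  0.025] ((596.2467041015625, 91.13209533691406), (29.663896560668945, 113.7396469116211), 32.70473098754883)
[  0 191  32  39 980] [ 14.1 209.5] [0.637 0.504 0.126] ((15.5, 210.0), (38.0, 31.0), 90.0)
[ 179  196  157  125 7057] [257.5 259.5] [0.557 0.115 0.1  ] ((255.54043579101562, 257.8254699707031), (119.2553939819336, 155.052490234375), 85.30131530761719)
[ 22 319  44  15 191] [ 42.  325.9] [ 0.45   0.509 -0.001] ((43.44163513183594, 326.4338684082031), (42.479610443115234, 13.286575317382812), 3.5763344764709473)
[  0 341  54  19 264] [ 27.6 351.2] [ 0.405  0.531 -0.   ] ((26.725616455078125, 349.969482421875), (53.55929946899414, 17.448183059692383), 6.34019136428833)
[  0 363  16  45 614] [  6.7 383.2] [0.365 0.495 0.126] ((7.5, 385.0), (44.0, 15.0), 90.0)
```

View pics/top.png

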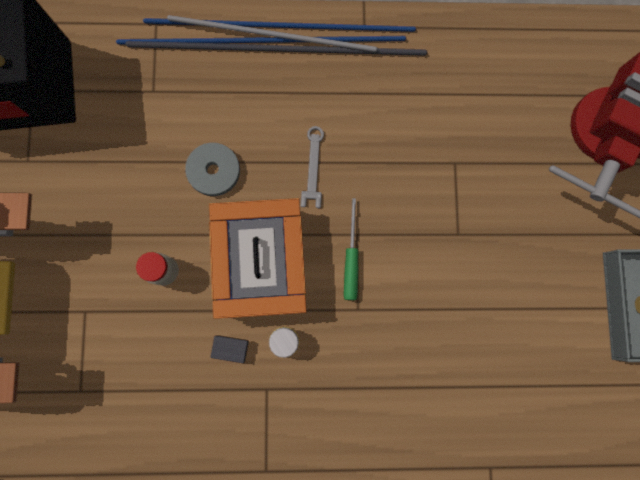

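The top view shows the box centred near pixel (258, 258), with the handle along the image vertical. The jar is at (155, 268), the tin at (284, 343), the offcut at (230, 349) and the screwdriver at (352, 270), all clear of the rim. Next I fit the box pose from the orange points and depth.

```bash
python3 - <<'E'
from h import *
p=read_camera("top")
hsv=cv2.cvtColor(p["pixels"],cv2.COLOR_BGR2HSV)
m=cv2.inRange(hsv,(5,120,80),(20,255,255))
v,u=np.nonzero(m[190:330,170:350]); v+=190;u+=170
P=np.array([w(p,a,b,p["depth"][b,a]) for a,b in zip(u,v)])
P=P[(abs(P[:,2]-.081)<.006)]
print(len(P),np.median(P[:,2]))
(c,sz,a)=cv2.minAreaRect((P[:,:2]*1000).astype(np.float32)); print(c,sz,a)
a=np.deg2rad(min([a-90,a,a+90],key=abs)); print("yaw",a)
R=np.array([[np.cos(a),-np.sin(a)],[np.sin(a),np.cos(a)]])
s=env.get_state();t=s["tcp_pos"];yaw=s["tool_rot"][2]
for n,o in dict(front=(-84,0),left=(0,64),back=(84,0),right=(0,-64)).items():
    q=np.array(c)+R@o; d=q-t[:2]*1000
    # tool x=(cos,sin); tool y=(sin,-cos) (pointing down)
    print(n,q.round(1),"tool shift",np.round([d@[np.cos(yaw),np.sin(yaw)],d@[np.sin(yaw),-np.cos(yaw)]],1))
E
```

```text
5986 0.08073287673246549
(564.4627075195312, 118.13423919677734) (197.92771911621094, 157.638916015625) 3.4215753078460693
yaw 0.05971775472685248
front [480.6 113.1] tool shift [416.2 334.4]
left [560.6 182. ] tool shift [469.  242.9]
back [648.3 123.1] tool shift [571.2 269.5]
right [568.3  54.2] tool shift [518.4 361. ]
```

Emit:
send_rows:
  targets:
    - [[0,0,0],[0,0,-0.133]]
    - [[0,0,0],[0,0,-0.133]]
    - [[0,0,0],[0,0,-0.131]]
    - [[20,24,0],[0,0,0]]
    - [[25,30,0],[0,0,0]]
    - [[25,30,0],[0,0,0]]
    - [[25,30,0],[0,0,0]]
    - [[25,30,0],[0,0,0]]
    - [[25,30,0],[0,0,0]]
    - [[25,30,0],[0,0,0]]
  fingers: 0

```text
time_s: 1.5
tcp_pos: [0.3811, 0.3716, 0.2505]
tool_rot: [-3.141, -0.0, 0.06]
ft_force: [1.1, 0.3, -0.2]
grip_width: -0.0
finger_force: 0.0
```

Emit:
send_rows:
  targets:
    - [[25,30,0],[0,0,0]]
    - [[25,30,0],[0,0,0]]
    - [[25,30,0],[0,0,0]]
    - [[25,30,0],[0,0,0]]
    - [[25,30,0],[0,0,0]]
    - [[25,30,0],[0,0,0]]
    - [[19,21,0],[0,0,0]]
    - [[0,0,0],[0,0,0]]
    - [[0,0,0],[0,0,0]]

```text
time_s: 2.4
tcp_pos: [0.5612, 0.1819, 0.25]
tool_rot: [3.141, 0.001, 0.059]
ft_force: [-0.2, 0.9, -0.5]
grip_width: 0.0003
finger_force: 0.0
```

Emit:
send_rows:
  targets:
    - [[0,0,30],[0,0,0]]
    - [[0,0,40],[0,0,0]]
    - [[0,0,30],[0,0,0]]
    - [[0,0,20],[0,0,0]]
    - [[0,0,10],[0,0,0]]
    - [[0,0,5],[0,0,0]]
    - [[0,0,0],[0,0,0]]
    - [[0,0,0],[0,0,0]]

```text
time_s: 3.2
tcp_pos: [0.5615, 0.1829, 0.1168]
tool_rot: [-3.141, -0.002, 0.061]
ft_force: [-0.3, -0.3, -0.3]
grip_width: 0.0
finger_force: 0.0
```

```bash
python3 - <<'E'
from h import *
p=read_camera("scene"); cv2.imwrite("pics/s1.png",p["pixels"])
E
```

```text
(no output)
```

View pics/s1.png

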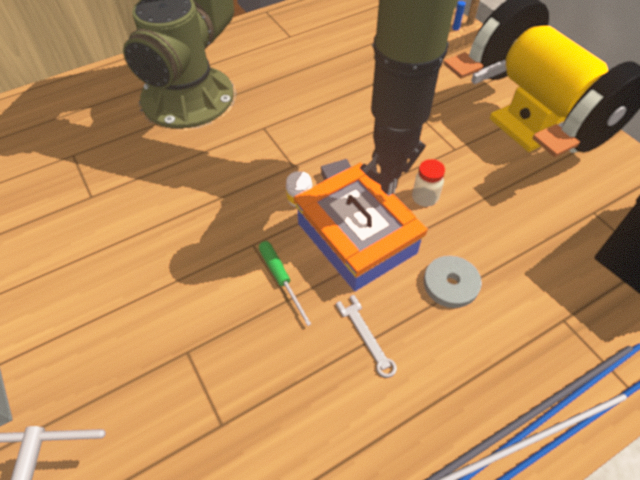

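The fingertips, at about (387, 183), hover over the left section and are clear of the jar at (430, 180). I press slowly from here.

Emit:
send_rows:
  targets:
    - [[0,0,4],[0,0,0]]
    - [[0,0,4],[0,0,0]]
    - [[0,0,4],[0,0,0]]
    - [[0,0,3],[0,0,0]]
    - [[0,0,2],[0,0,0]]
    - [[0,0,0],[0,0,0]]

```text
time_s: 3.85
tcp_pos: [0.561, 0.1823, 0.0992]
tool_rot: [3.141, -0.0, 0.06]
ft_force: [-4.4, 0.1, 7.3]
grip_width: -0.0002
finger_force: 3.6
```

Contact comes at about TCP z = 0.100, as expected. I press on past half way.

Emit:
send_rows:
  targets:
    - [[0,0,1.5],[0,0,0]]
    - [[0,0,1.5],[0,0,0]]
    - [[0,0,1],[0,0,0]]
    - [[0,0,1],[0,0,0]]
    - [[0,0,0],[0,0,0]]

```text
time_s: 4.35
tcp_pos: [0.561, 0.1824, 0.0932]
tool_rot: [3.141, 0.0, 0.06]
ft_force: [-0.2, 0.0, 0.8]
grip_width: -0.0001
finger_force: 0.7
```

Emit:
send_rows:
  targets:
    - [[0,0,-5],[0,0,0]]
    - [[0,0,-15],[0,0,0]]
    - [[0,0,-15],[0,0,0]]
    - [[-21,16,0],[0,0,0]]
    - [[-21,16,0],[0,0,0]]
    - [[-21,16,0],[0,0,0]]
    - [[-21,16,0],[0,0,0]]
    - [[0,0,0],[0,0,0]]
    - [[0,0,10],[0,0,0]]
    - [[0,0,10],[0,0,0]]

```text
time_s: 5.35
tcp_pos: [0.4816, 0.114, 0.1084]
tool_rot: [-3.141, -0.001, 0.06]
ft_force: [-0.1, 0.0, -0.5]
grip_width: -0.0002
finger_force: 0.0
```

```bash
python3 - <<'E'
from h import *
print(env.get_state()["tcp_pos"])
p=read_camera("scene"); cv2.imwrite("pics/s2.png",cv2.resize(p["pixels"][120:300,240:480],None,fx=3,fy=3,interpolation=cv2.INTER_CUBIC))
E
```

```text
[0.4815906  0.11401174 0.10835194]
```

View pics/s2.png

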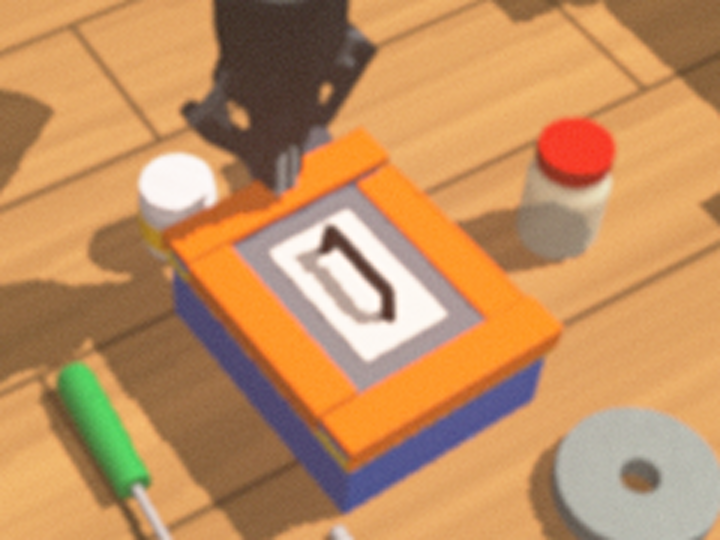

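The left section, on the right side of this view, lies lower than its neighbours, so it is shut. The fingertips at (285, 180) are over the front section.

Emit:
send_rows:
  targets:
    - [[0,0,4],[0,0,0]]
    - [[0,0,3],[0,0,0]]
    - [[0,0,2],[0,0,0]]
    - [[0,0,2],[0,0,0]]
    - [[0,0,1.5],[0,0,0]]
    - [[0,0,1.5],[0,0,0]]
    - [[0,0,1],[0,0,0]]
    - [[0,0,0],[0,0,0]]
    - [[0,0,0],[0,0,0]]

```text
time_s: 6.3
tcp_pos: [0.4811, 0.1135, 0.0932]
tool_rot: [3.141, -0.0, 0.06]
ft_force: [-0.1, 0.1, -0.6]
grip_width: 0.0002
finger_force: 0.1
```

Emit:
send_rows:
  targets:
    - [[0,0,-5],[0,0,0]]
    - [[0,0,-15],[0,0,0]]
    - [[0,0,-15],[0,0,0]]
    - [[21,16,0],[0,0,0]]
    - [[21,16,0],[0,0,0]]
    - [[21,16,0],[0,0,0]]
    - [[21,16,0],[0,0,0]]
    - [[0,0,0],[0,0,0]]
    - [[0,0,10],[0,0,0]]
    - [[0,0,10],[0,0,0]]

```text
time_s: 7.3
tcp_pos: [0.5686, 0.0551, 0.1083]
tool_rot: [-3.141, -0.001, 0.06]
ft_force: [0.2, 0.3, -0.1]
grip_width: -0.0002
finger_force: 0.0
```

Emit:
send_rows:
  targets:
    - [[0,0,4],[0,0,0]]
    - [[0,0,3],[0,0,0]]
    - [[0,0,2],[0,0,0]]
    - [[0,0,2],[0,0,0]]
    - [[0,0,1.5],[0,0,0]]
    - [[0,0,1.5],[0,0,0]]
    - [[0,0,1],[0,0,0]]
    - [[0,0,0],[0,0,0]]
    - [[0,0,0],[0,0,0]]

```text
time_s: 8.2
tcp_pos: [0.5687, 0.0547, 0.0932]
tool_rot: [3.141, 0.0, 0.06]
ft_force: [-0.6, 0.8, 0.4]
grip_width: -0.0001
finger_force: 0.1
```

Now the back section, at tool shift (84, -64).

Emit:
send_rows:
  targets:
    - [[0,0,-5],[0,0,0]]
    - [[0,0,-15],[0,0,0]]
    - [[0,0,-15],[0,0,0]]
    - [[21,-16,0],[0,0,0]]
    - [[21,-16,0],[0,0,0]]
    - [[21,-16,0],[0,0,0]]
    - [[21,-16,0],[0,0,0]]
    - [[0,0,0],[0,0,0]]
    - [[0,0,10],[0,0,0]]
    - [[0,0,10],[0,0,0]]

```text
time_s: 9.2
tcp_pos: [0.6486, 0.1233, 0.1086]
tool_rot: [-3.141, -0.001, 0.06]
ft_force: [-0.3, 0.3, -0.3]
grip_width: 0.0001
finger_force: 0.0
```

Emit:
send_rows:
  targets:
    - [[0,0,4],[0,0,0]]
    - [[0,0,3],[0,0,0]]
    - [[0,0,2],[0,0,0]]
    - [[0,0,2],[0,0,0]]
    - [[0,0,1.5],[0,0,0]]
    - [[0,0,1.5],[0,0,0]]
    - [[0,0,1],[0,0,0]]
    - [[0,0,0],[0,0,0]]
    - [[0,0,0],[0,0,0]]

```text
time_s: 10.1
tcp_pos: [0.6488, 0.1236, 0.0932]
tool_rot: [3.141, -0.0, 0.06]
ft_force: [0.1, 0.5, 0.2]
grip_width: -0.0002
finger_force: 0.2
```

Emit:
send_rows:
  targets:
    - [[0,0,-5],[0,0,0]]
    - [[0,0,-20],[0,0,0]]
    - [[0,0,-40],[0,0,0]]
    - [[0,0,-40],[0,0,0]]
    - [[-15,-35,0],[0,0,0]]
    - [[-20,-40,0],[0,0,0]]
    - [[-20,-40,0],[0,0,0]]
    - [[-20,-40,0],[0,0,0]]
    - [[-20,-40,0],[0,0,0]]
    - [[0,0,0],[0,0,0]]

```text
time_s: 11.1
tcp_pos: [0.5397, 0.3166, 0.1984]
tool_rot: [-3.141, 0.0, 0.065]
ft_force: [0.4, -1.5, -0.2]
grip_width: 0.0
finger_force: 0.0
```

```bash
python3 - <<'E'
from h import *
p=read_camera("top")
for n,o in dict(front=(-84,0),left=(0,64),back=(84,0),right=(0,-64)).items():
    for r in spotter.tip_of(f"rim_{n}_top",p)[:1]: print(n,r["conf"],w(p,*r["xy"]).round(4))
p=read_camera("scene"); cv2.imwrite("pics/s3.png",cv2.resize(p["pixels"][120:300,240:480],None,fx=3,fy=3,interpolation=cv2.INTER_CUBIC))
E
```

```text
front 0.66 [0.4791 0.1165 0.0737]
left 0.96 [0.5572 0.1785 0.0734]
back 0.7 [0.6475 0.1202 0.0734]
right 0.59 [0.5651 0.0576 0.0739]
```

View pics/s3.png

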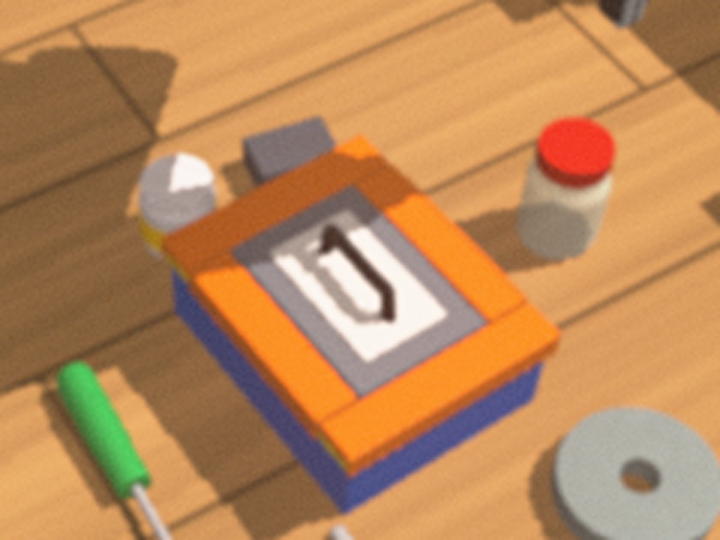

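All four tops read about 74 mm, flush with the panel, and everything around the box is where it was. Handing in.

```bash
python3 -c "
from h import *
print(ticket.hand_in())"
```

```text
the job is handed in; nothing more can be done
None
```

I pressed the four rim sections shut in the order left, front, right, back; all four tops then measured about 74 mm (flush), with the box and bystanders looking undisturbed, and I handed the job in at about 11 s (no verdict was returned).

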